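# Drop a batch of corms through a spring-return hopper gate

## Robot

A 7-joint arm with a two-finger parallel gripper is mounted at the origin on the work surface. World frame = base frame: x ahead of the robot, y to its left, z up, the work surface at z = 0. Lengths are in m, angles in rad, forces in N, time in s.
With the tool pointing down it reaches from about 0.425 to 0.8 m from the base axis. Payload 8.3 kg.
Tool frame: the origin (TCP) lies midway between the tips of the shut fingers; the grasp point (between the pads) lies env.grasp_offset behind it (env.grasp_offset is the distance from the TCP to the grasp point, in m); z points along the fingers, y is the direction in which the jaws open and shut (so a half turn about z gives the same grasp; the last joint's range is limited). The gripper opens to 85 mm and grips with 20 to 120 N. Pads are 22 mm wide; open, the fingers measure 114 mm over their backs; the gripper's body (76 mm by 85 mm) begins 54 mm behind the grasp point. The pads swing forward as they close: fully open they stand 13 mm farther back than shut.
Start: joints at [-1.297, 0.383, 0.016, 1.37, -0.006, 1.388, -0.046], TCP at [0.206, 0.59, 0.231] pointing down, gripper open.
Joint ranges: [-2.95, 2.95], [-0.25, 2.06], [-1.52, 1.56], [0.18, 2.33], [-1.44, 4.58], [0.02, 2.06], [-3.01, 3.01]. Speed limits (rad/s): [2.39, 2.39, 3.01, 3.01, 3.14, 3.14, 3.14].

## Interface

Orientations are given as a unit quaternion [x, y, z, w].
In Python, from bench import sensors, optics, workorder, env gives the robot as it stands.
- The arm moves only by the tool send_rows, never from a script. Its argument "series" is a list of rows, each a list of 7 numbers: the turn, a rotation vector about the tool's x, y, z in degrees, then the shift along the tool's x, y, z in cm, then the closure, from -1 (fully open) to 1 (shut). In form: [[rx, ry, rz, x, y, z, jaw], ...]. A call has 1 to 12 rows; each row is the pose to reach, as a shift and turn from the pose commanded when the call began, along the tool's axes at that moment; what a row does not reach only later rows make up. A row lasts 1/12 s, in which the tool goes at most 41.7 mm and 7.16 degrees, less where a joint would pass 70% of its speed; a pose out of reach is approached as far as the arm can. A call with a gripper value outside its range is refused whole. The fingers move at their own pace and stop on an object; "squeeze" is the grip in N (left out, the last holds). Time passes only in rows, so rows that repeat a pose let the fingers close. It gives the time, the measured TCP pose, the force and the opening at its end, in the units of the state.
- sensors.get_state(): the state, without advancing time (a new reading comes with each control period).
- optics.read_camera(name): name is "scene" or "top" or "wrist"; returns a dict with "frame" (420x560x3 uint8, red, green, blue), "fov_y" (degrees; the focal length in pixels is half the picture's height over the tangent of half this angle, whatever the lens; pixels are square), "cx", "cy" (the principal point, pixels), "k1" (the pictures are not rectified: a ray, as slopes to the right and down, at radius r is drawn at 1 + k1 r^2 times it, then the intrinsics apply), "R" (3x3) and "t" (3): a world point X has camera coordinates R X + t. Camera axes: x right, y down, z forward; pixel columns grow to the right and rows downward; lengths in m; the calibration is good to about 2 mm. A picture is of the moment at which its call begins. There is no depth.
- workorder.sign_off(): hands the job in, once; it reports no verdict.
The state is a dict: "clock": time; "joints": joint angles; "dq": joint speeds; "effort": joint torques, N m; "tcp_pos": TCP position; "eef_rot": TCP orientation; "contact_force": force on the tool from outside, world axes, zero at the start; "ft_torque": the same for the moment, N m; "width": finger opening in m.
Only numpy, scipy, OpenCV 4.12 (cv2) and the standard library are available. Lean on these libraries where they do the work, as an engineer would, in place of code of your own. Each camera call takes 0.05 s, during which the arm holds its last target. There are 200 camera calls.

## Task

Put the three sound planting corms (the broad tan one, the tall chestnut one and the small pale one) one after another into the green-mouthed hopper while its gate is shut, leaving the dark spoiled corm and everything else where they are. Once all three lie still in the hopper, pull the gate's orange knob out until it is level with the red marks on the rails, so that they all drop into the bottom of the hopper, and keep it there: finish while still holding the knob at the marks against its spring, because the gate snaps shut if let go.

Things in the scene. Friction and masses are not known exactly. Their poses are not given: they have to be found in the camera images.
- hopper: Fixed hopper, position and yaw vary. Origin: centre of its underside on the bench; z up; its gate is pulled out along its own -x. A clear shaft, inside 76 mm (x) by 130 mm (y), walls 5 mm, on a white base 10 mm thick. The shut steel gate (top face 100 mm, underside 95 mm above the bench) crosses it and carries what is loaded. Dropped corms lie on the base inside the shaft, under the gate
- hopper_mouth (a point): centre of the hopper's mouth at rim height (160 mm above the bench), straight above the hopper's origin. The shaft walls end at 130 mm; above them four sloping green plastic panels flare out to an opening of 120 mm (hopper x) by 175 mm (y) at the rim
- knob_foot (a point): foot of the upright orange cylindrical knob, 22 mm in diameter, 45 mm high, fixed on the gate plate outside the hopper: the point is the centre of its foot on the plate, 100 mm above the bench; at hopper x = -100 mm, y = 0 when the gate is shut. The gate plate reaches 20 mm beyond it, 128 mm wide. The knob moves with the gate
- gate (a joint): travel of the gate in m: 0 shut, grows as the knob is pulled along the hopper's -x; 0.075 is at the red marks, 0.095 the end stop. A spring pulls it shut: about 4 N at the start, 8 N at the marks; it moves stiffly but freely
- gate_mark (a point): fixed point midway between the red bands, 100 mm above the bench, at hopper x = -175 mm, y = 0: the knob's foot is here when the gate is at the marks. The bands are on two fixed aluminium rails at hopper y = +-77 mm (12 mm wide, top 103 mm above the bench) that reach from the shaft to x = -220 mm on both sides of the gate
- broad_corm: good corm: broad flattened tan corm, loose, round, 46 mm across at 16 mm height, 32 mm high, with three pale shoots 11 mm long on top (thin, soft, without contact), about 35 g; origin at the centre of its flat underside, z up at the start
- broad_corm_center (a point): middle of the broad corm, 16 mm above its underside
- tall_bulb: good corm: tall chestnut-brown tear-shaped corm, loose, round, 38 mm across at 19 mm height, 48 mm high, tapering to the top, about 30 g; origin at the centre of its flat underside, z up at the start
- tall_bulb_center (a point): middle of the tall corm, 24 mm above its underside
- small_corm: good corm: small pale straw-coloured corm, loose, round, 32 mm across at 14 mm height, 28 mm high, with two pale shoots on top (without contact), about 16 g; origin at the centre of its flat underside, z up at the start
- small_corm_center (a point): middle of the small corm, 14 mm above its underside
- dark_corm: spoiled corm, to be left alone: nearly black, no shoots, loose, round, 38 mm across, 30 mm high; origin at the centre of its underside
- mat: fixed grey mat, 250 mm (x) by 210 mm (y), 4 mm thick, origin at the centre of its underside; the four corms stand on it, at least 75 mm apart centre to centre, in any order
- spray: bystander: white spray bottle with blue cap, 64 mm across, 170 mm high, origin under its centre
- jar: bystander: jar with steel lid, 70 mm across, 90 mm high, origin under its centre
- brush: bystander: hand brush lying on the bench, handle to its -x
- scoop: bystander: metal spoon lying on the bench, handle to its -x
- potcup: bystander: terracotta cup, 80 mm across, 75 mm high, origin under its centre
There are look-alikes about, which are no part of the job. What is shaped like the broad_corm but blue is not meant.

How it is judged:
By the outcome, as a careful person would: the job done as asked, in the order asked, and still so for the second after the job is handed in, while the arm keeps its last pose, push and grip.
It also fails if it takes over 72 s, if anything falls off the work surface, if the arm or the gripper's body presses on something with over 40 N, if the wrist force passes 120 N, or if a joint passes its speed limit or range.

## Working session

There is one attempt and no reset: what is moved stays moved. The work goes in short steps, Python scripts to look and compute and a tool call to move; the robot and the scene stay as the last step left them, time stands still between calls to the robot, and variables do not carry over. Pictures are saved under pics/ and viewed, about 8 in all and at most 12, crops included, and the job is handed in when it is done.

Besides the shell and the picture viewer there is one more tool, called after "Call:" in YAML: its name, and indented under it one key for each argument. send_rows: Moves the arm, as the interface text tells. Its arguments: {"type":"object","properties":{"series":{"type":"array","items":{"type":"array","items":{"type":"number"}}},"squeeze":{"type":"number"}},"required":["series"]}

```bash
ls; mkdir -p pics
cat > h.py <<'E'
import numpy as np, cv2
from bench import sensors, optics, workorder, env
from scipy.spatial.transform import Rotation as Ro
def snap(n,fn=None):
    c=optics.read_camera(n)
    if fn: cv2.imwrite('pics/'+fn,c['frame'][:,:,::-1])
    return c
def K(c):
    f=c['frame'].shape[0]/2/np.tan(np.radians(c['fov_y'])/2)
    return f
def ray(c,u,v):
    f=K(c); d=np.array([(u-c['cx'])/f,(v-c['cy'])/f]); p=d.copy()
    for _ in range(30): p=d/(1+c['k1']*(p@p))
    R=np.array(c['R']);t=np.array(c['t'])
    return -R.T@t, R.T@np.array([p[0],p[1],1])
def atz(c,u,v,z):
    o,d=ray(c,u,v); return o+d*(z-o[2])/d[2]
def proj(c,X):
    q=np.array(c['R'])@np.array(X)+np.array(c['t']); s=q[:2]/q[2]
    s=s*(1+c['k1']*(s@s)); f=K(c); return np.array([c['cx'],c['cy']])+f*s
def delta(target,st=None):
    "world target TCP -> shift in tool axes, cm"
    st=st or sensors.get_state(); R=Ro.from_quat(st['eef_rot'])
    return R.inv().apply(np.array(target)-st['tcp_pos'])*100
E
python3 - <<'E'
from h import *
s=sensors.get_state();print(s,env.grasp_offset, [a for a in dir(env) if a[0]!='_'])
print(Ro.from_quat(s['eef_rot']).as_matrix().round(3))
a=snap('scene','s0.png');b=snap('top','t0.png')
for c in(a,b):print(c['fov_y'],c['k1'],(-np.array(c['R']).T@c['t']).round(3))
E
```

```text
pics
{'clock': 0.0, 'joints': array([-1.29694545,  0.3842354 ,  0.0163746 ,  1.37116497, -0.00627792,
        1.38822106, -0.04652481]), 'dq': array([-1.73739871e-04, -4.79973299e-04,  3.34935008e-04,  9.30116389e-07,
        1.12258559e-03, -9.98131949e-06,  2.88984871e-04]), 'effort': array([-9.44356507e-04, -6.27581263e+01,  8.43691975e-01, -3.71824658e+01,
        1.65127753e-02,  1.42588990e-02, -4.57047051e-06]), 'tcp_pos': array([0.20631838, 0.58941906, 0.23027572]), 'eef_rot': array([ 1.67560037e-01,  9.85861377e-01, -9.79965234e-04, -1.36866737e-04]), 'contact_force': array([-0.34250914, -1.15173546, -0.00318374]), 'ft_torque': array([-0.09977995, -0.02049735,  0.01313913]), 'width': 0.08548727018921123} 0.0187 ['MotionError', 'grasp_offset']
[[-0.944  0.33  -0.001]
 [ 0.33   0.944 -0.002]
 [-0.    -0.002 -1.   ]]
53.166264100026154 -0.03717742849581841 [ 1.12  -0.606  0.929]
47.897978351537354 -0.04457355780212846 [ 0.279 -0.062  1.653]
```

View pics/s0.png

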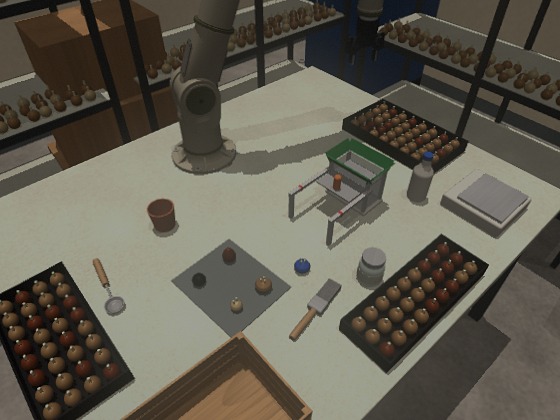

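View pics/t0.png

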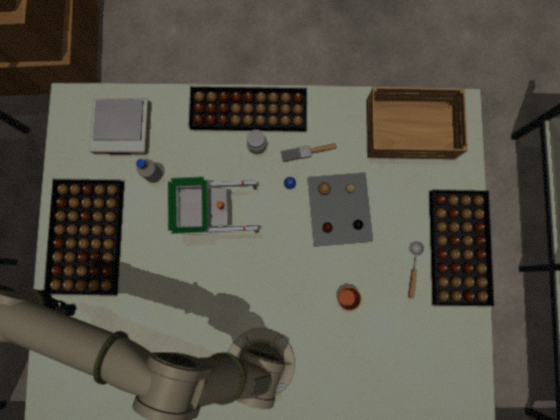

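Scene: on the mat, tall (229,254), dark (199,279), broad (263,284) and small (236,304). The blue look-alike is at (302,266), off the mat, and the hopper is around (350,180). In the top view broad is at (324,188), small (350,188), tall (327,227), dark (358,224), blue (290,183), knob (220,205). The tray corms are also look-alikes; only the three on the mat fit. I'll confirm with one enlarged composite.

Run:
```python
from h import *
a=snap('scene');b=snap('top')
A=cv2.resize(a['frame'][230:340,165:305],(400,314),interpolation=cv2.INTER_CUBIC)
B=cv2.resize(b['frame'][165:255,300:380],(400,450),interpolation=cv2.INTER_CUBIC)[:286]
B=cv2.resize(b['frame'][165:250,300:380],(269,286),interpolation=cv2.INTER_CUBIC)
H=cv2.resize(b['frame'][165:245,160:270],(400,291),interpolation=cv2.INTER_CUBIC)
S=cv2.resize(a['frame'][135:250,280:400],(328,314),interpolation=cv2.INTER_CUBIC)
out=np.zeros((606,730,3),np.uint8);out[:314,:400]=A;out[:314,402:]=S;out[315:606,:400]=H;out[315:601,402:671]=B
cv2.imwrite('pics/c1.png',cv2.convertScaleAbs(out[:600,:,::-1],alpha=1.6))
pts={'broad':(324,188,.02),'small':(350,188,.018),'tall':(327,227,.025),'dark':(358,224,.02),'blue':(290,183,.016),'knob':(220,205,.145)}
for k,(u,v,z) in pts.items():print('top',k,atz(b,u,v,z).round(3))
for k,(u,v,z) in {'broad':(263,284,.02),'small':(236,304,.018),'tall':(229,254,.028),'dark':(199,279,.02),'knob':(337,177,.145)}.items():print('scene',k,atz(a,u,v,z).round(3))
# green rim corners in top
g=b['frame'].astype(int);m=((g[...,1]>g[...,0]*1.35+8)&(g[...,1]>g[...,2]*1.25)).astype(np.uint8)
n,l,st,ce=cv2.connectedComponentsWithStats(m);i=1+np.argmax(st[1:,4]);print(st[i])
pp=np.argwhere(l==i)[:,::-1].astype(float)
W=np.array([atz(b,u,v,.16)[:2] for u,v in pp],np.float32)
r=cv2.minAreaRect(W);print(r)
```

```text
top broad [ 0.603 -0.216  0.02 ]
top small [ 0.605 -0.308  0.018]
top tall [ 0.465 -0.226  0.025]
top dark [ 0.477 -0.334  0.02 ]
top blue [ 0.621 -0.096  0.016]
top knob [0.518 0.132 0.145]
scene broad [ 0.602 -0.214  0.02 ]
scene small [ 0.604 -0.303  0.018]
scene tall [ 0.467 -0.224  0.028]
scene dark [ 0.478 -0.332  0.02 ]
scene knob [0.524 0.133 0.145]
[169 177  39  56 934]
((0.5161824822425842, 0.23294495046138763), (0.17696049809455872, 0.12194690853357315), 2.6644482612609863)
```

View pics/c1.png

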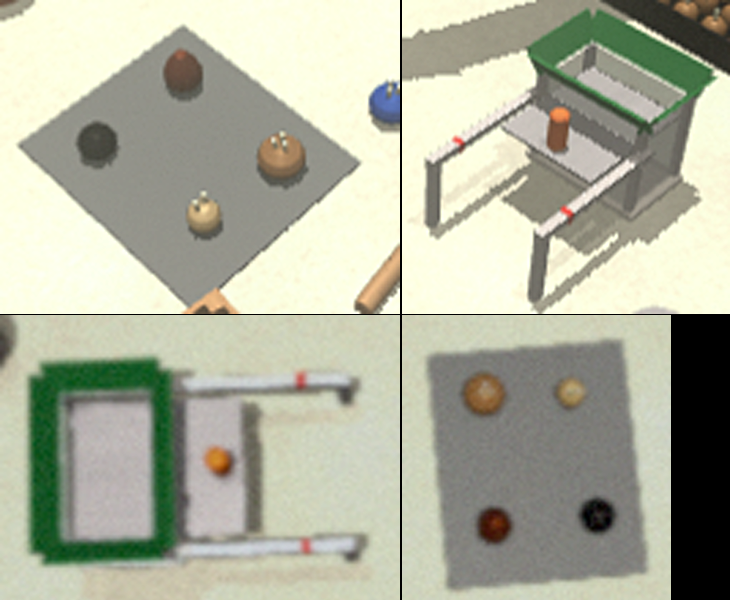

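Confirmed: the composite shows tan broad with shoots, chestnut tear-shaped tall and pale small, next to the black dark corm. The blue one is off the mat. The hopper centre is (0.516, 0.233), with hopper +x about world +y (yaw about 92.7°). Moving now.

Call:
send_rows:
  series:
    - [0,0,6,-3.5,-2.6,-0.3,-1]
    - [0,0,12,-7,-5.3,-0.6,-1]
    - [0,0,18,-10.5,-7.9,-1,-1]
    - [0,0,24,-14,-10.6,-1,-1]
    - [0,0,30,-17.5,-13.2,-1.5,-1]
    - [0,0,36,-21,-15.8,-2,-1]
    - [0,0,42,-24.6,-18.5,-2,-1]
    - [0,0,48,-28,-21,-2,-1]
    - [0,0,54,-31.6,-23.8,-2,-1]
    - [0,0,60,-35,-26.4,-2,-1]
    - [0,0,66,-38.6,-29,-2,-1]
    - [0,0,68,-42.2,-31.7,-2,-1]

```text
clock: 1.2
tcp_pos: [0.4847, 0.1731, 0.2515]
eef_rot: [0.692, 0.722, 0.0, -0.0]
contact_force: [1.7, 1.3, 0.2]
width: 0.0855
```

Run:
```python
from h import *
s=sensors.get_state();R=Ro.from_quat(s['eef_rot']).as_matrix()
print(s['clock'],s['tcp_pos'],R.round(3),s['joints'].round(2))
print(delta([.603,-.215,.1]),delta([.603,-.215,.005]))
```

```text
1.2 [0.48465869 0.17309761 0.25149108] [[-0.041  0.999  0.   ]
 [ 0.999  0.041  0.   ]
 [ 0.     0.    -1.   ]] [-0.82  0.13  0.46  1.65 -0.06  1.37 -0.31]
[-39.27149971  10.22102214  15.13339619] [-39.27599406  10.21835917  24.63339475]
```

Call:
send_rows:
  series:
    - [0,0,0,-3.9,1,1,-1]
    - [0,0,0,-7.8,2,2,-1]
    - [0,0,0,-11.7,3,3,-1]
    - [0,0,0,-15.6,4,4,-1]
    - [0,0,0,-19.5,5,5,-1]
    - [0,0,0,-23.4,6,6,-1]
    - [0,0,0,-27.3,7,7,-1]
    - [0,0,0,-31.2,8,8,-1]
    - [0,0,0,-35.1,9,9,-1]
    - [0,0,0,-38,10,10.5,-1]
    - [0,0,0,-39.3,10.2,12,-1]
    - [0,0,0,-39.3,10.2,13,-1]

```text
clock: 2.2
tcp_pos: [0.603, -0.2177, 0.1193]
eef_rot: [0.692, 0.722, -0.002, -0.0]
contact_force: [-1.4, 0.3, 0.2]
width: 0.0854
```

Run:
```python
from h import *
s=sensors.get_state();c=snap('wrist','w1.png')
print(s['tcp_pos'],s['joints'].round(2),s['dq'].round(3)); print(delta([.603,-.215,.005]))
for k,p in {'broad':(.603,-.215,.036),'small':(.605,-.305,.032)}.items():print(k,proj(c,p))
```

```text
[ 0.60303478 -0.21774989  0.11934009] [-0.14  0.55  0.63  1.49 -0.33  1.21  0.58] [-0.035  0.066 -0.081  0.158 -0.055 -0.209  0.002]
[-0.054307    0.11398188 11.23928274]
broad [274.12662756 215.02941303]
small [271.95665148 332.54989729]
```

View pics/w1.png

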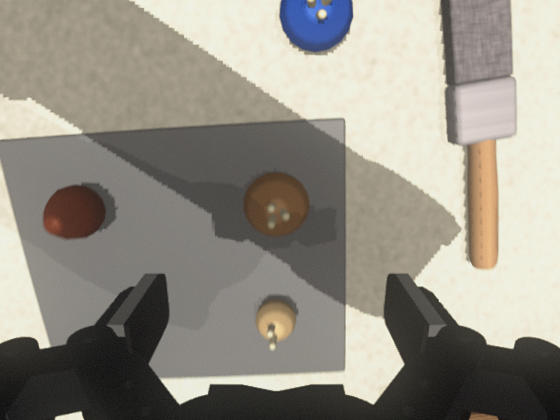

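Wrist view: broad (276,203), small (276,318), tall (74,212), all consistent with the measured positions. The fingers straddle broad.

Run:
```python
from h import *
c=snap('wrist')
for k,p in {'broad':(276,203,.02),'small':(276,318,.018),'tall':(75,211,.025)}.items():print(k,atz(c,*p).round(4))
```

```text
broad [ 0.6031 -0.2074  0.02  ]
small [ 0.607  -0.2969  0.018 ]
tall [ 0.4681 -0.2177  0.025 ]
```

Call:
send_rows:
  series:
    - [0,0,0,0,0.1,2.5,-1]
    - [0,0,0,0,0.1,5.5,-1]
    - [0,0,0,0,0.1,8.5,-1]
    - [0,0,0,0,0.1,10.5,-1]
    - [0,0,0,0,0.1,11.2,-1]
    - [0,0,0,0,0.1,11.2,-1]

```text
clock: 2.8
tcp_pos: [0.605, -0.2103, 0.0082]
eef_rot: [0.689, 0.724, -0.0, -0.001]
contact_force: [0.3, -0.1, -0.8]
width: 0.0854
```

Call:
send_rows:
  series:
    - [0,0,0,-0.2,0,0.1,-1]
    - [0,0,0,-0.4,-0.1,0.2,-1]
    - [0,0,0,-0.4,-0.1,0.2,-1]

```text
clock: 3.05
tcp_pos: [0.6055, -0.2177, 0.0092]
eef_rot: [0.69, 0.723, 0.0, 0.001]
contact_force: [0.7, -0.9, 0.9]
width: 0.0857
```

Run:
```python
from h import *
s=sensors.get_state();print(s['tcp_pos'],s['dq'].round(3)); c=snap('wrist','w2.png'); print(proj(c,(.603,-.214,.02)),proj(c,(.605,-.305,.018)))
print(sensors.get_state()['tcp_pos'])
```

```text
[ 0.6054979  -0.21774993  0.00916716] [ 0.001  0.001 -0.005  0.006  0.    -0.001 -0.006]
[266.29268487 283.93414592] [263.29950929 450.97902718]
[ 0.60540789 -0.21755811  0.00894954]
```

View pics/w2.png

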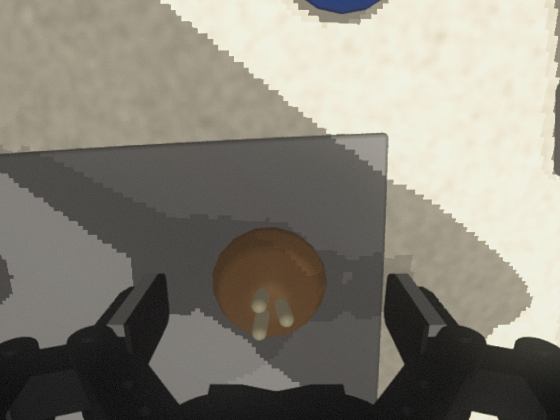

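Broad's centre is at (269,282), about 4 mm off centre, so I'll shift and close.

Call:
send_rows:
  series:
    - [0,0,0,0.2,0,0.3,-1]
    - [0,0,0,0.4,0,0.4,-1]
    - [0,0,0,0.4,0,0.4,0.3]
    - [0,0,0,0.4,0,0.4,1]
    - [0,0,0,0.4,0,0.4,1]
    - [0,0,0,0.4,0,0.4,1]
    - [0,0,0,0.4,0,0.4,1]
    - [0,0,0,0.4,0,0.4,1]
    - [0,0,0,0.4,0,0.4,1]
  squeeze: 30

```text
clock: 3.85
tcp_pos: [0.6045, -0.2128, 0.0037]
eef_rot: [0.69, 0.724, 0.0, -0.0]
contact_force: [-2.5, 1.2, 6.2]
width: 0.0426
```

Call:
send_rows:
  series:
    - [0,0,0,0,0,-2,1]
    - [0,0,0,0,0,-6,1]
    - [0,0,0,0,0,-10,1]
    - [0,0,0,2,-0.4,-13.5,1]
    - [0,0,0,5,-1,-16.5,1]
    - [0,0,0,8,-1.6,-19,1]
    - [0,0,0,11.5,-2.3,-20,1]
    - [0,0,0,15,-3.1,-20.5,1]
    - [0,0,0,19,-3.9,-20.5,1]
    - [0,0,0,23,-4.7,-20.5,1]
    - [0,0,0,27,-5.5,-20.5,1]
    - [0,0,0,31,-6.3,-20.5,1]

```text
clock: 4.85
tcp_pos: [0.5261, 0.0956, 0.2084]
eef_rot: [0.69, 0.723, 0.0, 0.0]
contact_force: [1.6, 0.3, -0.7]
width: 0.0427
```

Call:
send_rows:
  series:
    - [0,0,0,4,-0.8,0,1]
    - [0,0,0,8,-1.6,0,1]
    - [0,0,0,11,-2.4,0,1]
    - [0,0,0,13.3,-2.8,0,1]
    - [0,0,0,14,-2.9,0,1]
    - [0,0,0,14,-2.9,0,1]

```text
clock: 5.35
tcp_pos: [0.4904, 0.235, 0.2079]
eef_rot: [0.689, 0.725, -0.0, -0.0]
contact_force: [-0.6, 0.1, -0.4]
width: 0.0425
```

Run:
```python
from h import *
s=sensors.get_state();print(s['clock'],s['tcp_pos'],s['width'],s['dq'].round(3)); c=snap('wrist','w3.png'); s=sensors.get_state();print(s['tcp_pos'],delta([.491,.232,.125]))
# expected rim corners
ce=np.array([.516,.233]);hx=np.array([-.046,.999]);hy=np.array([-.999,-.046])
for a,b in((1,1),(1,-1),(-1,1),(-1,-1)):print(a,b,proj(c,[*(ce+a*.06*hx+b*.0875*hy),.16]).round(0),proj(c,[*(ce+a*.038*hx+b*.065*hy),.13]).round(0))
```

```text
5.35 [0.49036451 0.23499965 0.20785665] 0.042539381430832295 [ 0.041 -0.011  0.053  0.015  0.019  0.002  0.031]
[0.49120462 0.23258339 0.20796734] [-0.0517805  -0.02143865  8.29677471]
1 1 [152. 134.] [208. 166.]
1 -1 [493. 137.] [424. 168.]
-1 1 [170. 337.] [213. 281.]
-1 -1 [459. 337.] [410. 282.]
```

View pics/w3.png

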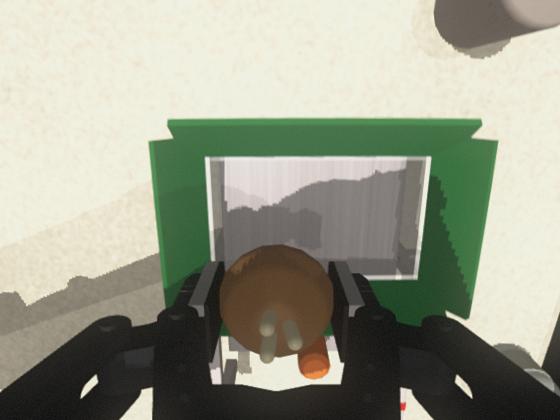

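The hopper's shaft corners match the prediction within about 3 mm, and broad is held. Lowering and releasing.

Call:
send_rows:
  series:
    - [0,0,0,0,0.5,2.5,1]
    - [0,0,0,0,0.5,5,1]
    - [0,0,0,0,0.5,7,1]
    - [0,0,0,0,0.5,8.1,1]
    - [0,0,0,0,0.5,8.3,1]
    - [0,0,0,0,0.5,8.3,1]
    - [0,0,0,0,0.5,8.3,-0.1]
    - [0,0,0,0,0.5,8.3,-0.3]
    - [0,0,0,0,0.5,8.3,-0.3]
    - [0,0,0,0,0.5,8.3,-0.3]
    - [0,0,0,0,0.5,6,-0.3]
    - [0,0,0,0,0.5,2.5,-0.3]

```text
clock: 6.4
tcp_pos: [0.4942, 0.2318, 0.1811]
eef_rot: [0.69, 0.724, -0.003, -0.001]
contact_force: [0.3, 0.2, 1.4]
width: 0.0554
```

Run:
```python
from h import *
s=sensors.get_state();print(s['tcp_pos'],s['width']); c=snap('wrist','w4.png'); t=snap('top')
print(delta([.4675,-.2235,.09]),delta([.4675,-.2235,.006]))
A=np.hstack([cv2.resize(c['frame'],(440,330)),cv2.resize(t['frame'][165:255,160:270],(360,294))[:294]]) if 0 else c['frame']
g=cv2.resize(t['frame'][165:245,160:270],(330,240),interpolation=cv2.INTER_CUBIC)
o=np.zeros((420,800,3),np.uint8);o[:,:470]=c['frame'][:,45:515];o[:240,470:]=g;cv2.imwrite('pics/w4.png',o[...,::-1])
```

```text
[0.49424994 0.231835   0.1810886 ] 0.05540451482638933
[-45.56390727  -5.38712497   9.65581732] [-45.60076917  -5.45267638  18.05548066]
```

View pics/w4.png

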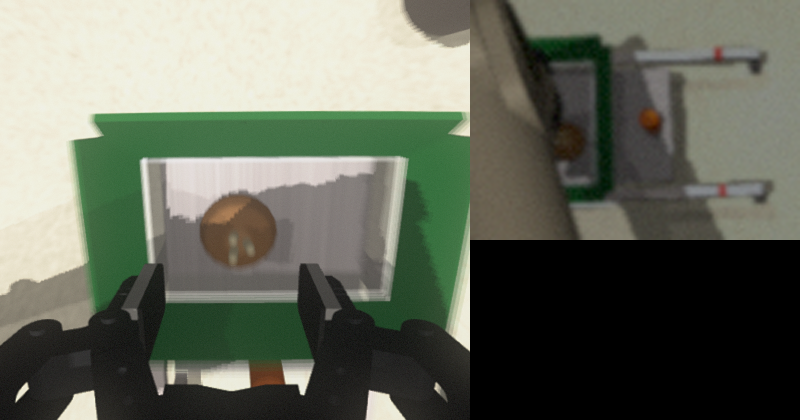

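Broad sits upright on the gate, towards the low-x end. Now tall.

Call:
send_rows:
  series:
    - [0,0,0,-1,0,-3,-0.3]
    - [0,0,0,-4.5,-0.5,-3.5,-0.3]
    - [0,0,0,-8.5,-1,-3.5,-0.3]
    - [0,0,0,-12.5,-1.5,-3,-0.5]
    - [0,0,0,-16.5,-2,-2.5,-1]
    - [0,0,0,-20.5,-2.5,-1,-1]
    - [0,0,0,-24.5,-3,0,-1]
    - [0,0,0,-28.5,-3.5,1,-1]
    - [0,0,0,-32.5,-4,2,-1]
    - [0,0,0,-36.5,-4.5,3,-1]
    - [0,0,0,-40.3,-5,4,-1]
    - [0,0,0,-43.5,-5.3,5,-1]

```text
clock: 7.5
tcp_pos: [0.4633, -0.2075, 0.1335]
eef_rot: [0.691, 0.723, 0.0, 0.001]
contact_force: [1.0, 0.4, -0.2]
width: 0.0853
```

Call:
send_rows:
  series:
    - [0,0,0,-1.5,0,1,-1]
    - [0,0,0,-2,0,2.5,-1]
    - [0,0,0,-2,0,4.5,-1]
    - [0,0,0,-2,0,5,-1]
    - [0,0,0,-2,0,5,-1]

```text
clock: 7.92
tcp_pos: [0.4639, -0.2238, 0.0822]
eef_rot: [0.69, 0.724, -0.001, -0.001]
contact_force: [-0.7, 0.8, 0.5]
width: 0.085
```

Run:
```python
from h import *
s=sensors.get_state();print(s['tcp_pos'],s['dq'].round(3),s['joints'].round(2)); c=snap('wrist')
f=c['frame'].astype(int);m=((f[...,0]>f[...,2]*1.6+10)&(np.arange(420)[:,None]<390)).astype(np.uint8)
n,l,st,ce=cv2.connectedComponentsWithStats(m)
for i in range(1,n):
  if st[i,4]>400:print(st[i],ce[i].round(0),atz(c,*ce[i],.026).round(4))
print(proj(c,(.468,-.222,.023)),proj(c,(.468,-.222,.052)))
print(delta([.468,-.222,.004]))
```

```text
[ 0.4639415  -0.22383721  0.08218295] [-0.014 -0.031  0.011 -0.032  0.018  0.026 -0.013] [-0.25  0.35  0.77  1.88 -0.28  1.02  0.68]
[ 245  201   64   64 2866] [278. 232.] [ 0.4664 -0.2224  0.026 ]
[280.89781943 229.76045967] [281.45746551 249.13904846]
[0.18342143 0.34711964 7.92895484]
```

Call:
send_rows:
  series:
    - [0,0,0,0.1,0.3,2.5,-1]
    - [0,0,0,0.1,0.3,5,-1]
    - [0,0,0,0.1,0.3,7,-1]
    - [0,0,0,0.1,0.3,7.8,-1]
    - [0,0,0,0.1,0.3,7.8,-1]
    - [0,0,0,0.1,0.3,7.8,0.3]
    - [0,0,0,0.1,0.3,7.8,1]
    - [0,0,0,0.1,0.3,7.8,1]
    - [0,0,0,0.1,0.3,7.8,1]
    - [0,0,0,0.1,0.3,7.8,1]
    - [0,0,0,0.1,0.3,7.8,1]
    - [0,0,0,0.1,0.3,7.8,1]
  squeeze: 30

```text
clock: 8.97
tcp_pos: [0.4685, -0.2235, 0.0066]
eef_rot: [0.69, 0.724, 0.001, 0.001]
contact_force: [-2.8, 0.1, 8.7]
width: 0.036
```

Call:
send_rows:
  series:
    - [0,0,0,0,0,-2,1]
    - [0,0,0,0,0,-6,1]
    - [0,0,0,0,0,-10,1]

```text
clock: 9.22
tcp_pos: [0.4665, -0.223, 0.1058]
eef_rot: [0.69, 0.723, -0.001, -0.001]
contact_force: [0.9, 0.3, -0.1]
width: 0.0359
```

Run:
```python
from h import *
s=sensors.get_state();print(s['tcp_pos'],s['width']);print(delta([.541,.234,.21]))
```

```text
[ 0.46646137 -0.22301345  0.10583635] 0.03589115041984264
[ 45.30714777   9.54371674 -10.43328782]
```

Call:
send_rows:
  series:
    - [0,0,0,2,0.5,-3.4,1]
    - [0,0,0,5,1.2,-6.2,1]
    - [0,0,0,8.5,2,-8,1]
    - [0,0,0,12.5,2.8,-9,1]
    - [0,0,0,16.5,3.6,-10,1]
    - [0,0,0,20.4,4.4,-10.4,1]
    - [0,0,0,24.3,5.2,-10.4,1]
    - [0,0,0,28.2,6,-10.4,1]
    - [0,0,0,32.1,6.8,-10.4,1]
    - [0,0,0,36,7.6,-10.4,1]
    - [0,0,0,39.9,8.4,-10.4,1]
    - [0,0,0,43,9.1,-10.4,1]

```text
clock: 10.22
tcp_pos: [0.538, 0.2144, 0.2096]
eef_rot: [0.689, 0.724, 0.0, -0.0]
contact_force: [1.3, -0.6, 0.2]
width: 0.0357
```

Call:
send_rows:
  series:
    - [0,0,0,1.8,0.4,0,1]
    - [0,0,0,2.3,0.5,0,1]
    - [0,0,0,2.3,0.5,0,1]
    - [0,0,0,2.3,0.5,0,1]

```text
clock: 10.55
tcp_pos: [0.5425, 0.2324, 0.2094]
eef_rot: [0.691, 0.723, -0.0, 0.0]
contact_force: [0.5, 0.0, 0.5]
width: 0.0358
```

Run:
```python
from h import *
s=sensors.get_state();print(s['tcp_pos'],s['width'],s['dq'].round(2));print(delta([.541,.234,.135]))
```

```text
[0.54246131 0.23237917 0.20939719] 0.03582754825417081 [ 0.02 -0.01  0.02  0.01  0.   -0.    0.  ]
[ 0.17582236 -0.1388596   7.43954578]
```

Call:
send_rows:
  series:
    - [0,0,0,0.1,0,2.5,1]
    - [0,0,0,0.1,0,5,1]
    - [0,0,0,0.1,0,6.8,1]
    - [0,0,0,0.1,0,7.4,1]
    - [0,0,0,0.1,0,7.4,1]
    - [0,0,0,0.1,0,7.4,1]
    - [0,0,0,0.1,0,7.4,-0.1]
    - [0,0,0,0.1,0,7.4,-0.2]
    - [0,0,0,0.1,0,7.4,-0.2]
    - [0,0,0,0.1,0,7.4,-0.2]
    - [0,0,0,0.1,0,5,-0.2]
    - [0,0,0,0.1,0,1,-0.2]

```text
clock: 11.55
tcp_pos: [0.5397, 0.2341, 0.196]
eef_rot: [0.69, 0.724, -0.004, -0.001]
contact_force: [1.5, 1.7, -0.3]
width: 0.0515
```

Run:
```python
from h import *
s=sensors.get_state();print(s['tcp_pos'],s['width']); c=snap('wrist','w5.png')
print(delta([.606,-.304,.09]))
```

```text
[0.53968137 0.23410616 0.19595392] 0.05148023543400212
[-54.20946008   3.55368203  11.60257742]
```

View pics/w5.png

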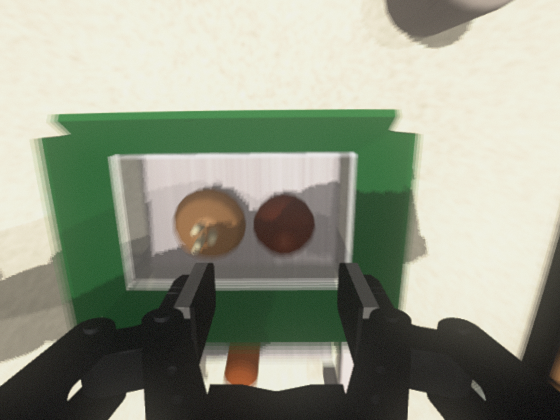

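Both lie on the gate side by side: broad (210,222), tall (284,222). Now the small one.

Call:
send_rows:
  series:
    - [0,0,0,-2,0.1,-1.5,-0.2]
    - [0,0,0,-6,0.4,-1.5,-0.2]
    - [0,0,0,-10,0.7,-1.5,-0.2]
    - [0,0,0,-14,1,-1.5,-0.4]
    - [0,0,0,-18,1.3,-1,-1]
    - [0,0,0,-22,1.6,-0.5,-1]
    - [0,0,0,-26,1.9,0,-1]
    - [0,0,0,-30,2.2,0.5,-1]
    - [0,0,0,-34,2.5,1,-1]
    - [0,0,0,-38,2.8,2,-1]
    - [0,0,0,-42,3,3,-1]
    - [0,0,0,-46,3.2,4,-1]

```text
clock: 12.6
tcp_pos: [0.5964, -0.2249, 0.1594]
eef_rot: [0.69, 0.724, 0.0, 0.001]
contact_force: [0.6, 0.6, -0.3]
width: 0.0853
```

Call:
send_rows:
  series:
    - [0,0,0,-3.8,0.1,1,-1]
    - [0,0,0,-6.8,0.2,2.5,-1]
    - [0,0,0,-8,0.3,4.5,-1]
    - [0,0,0,-8.2,0.4,6.5,-1]
    - [0,0,0,-8.2,0.4,7.5,-1]
    - [0,0,0,-8.2,0.4,7.5,-1]
    - [0,0,0,-8.2,0.4,7.5,-1]

```text
clock: 13.18
tcp_pos: [0.6042, -0.3037, 0.0844]
eef_rot: [0.69, 0.724, 0.0, -0.0]
contact_force: [-0.7, 0.1, 0.5]
width: 0.0854
```

Run:
```python
from h import *
s=sensors.get_state();print(s['tcp_pos'],s['dq'].round(3),s['joints'].round(2)); c=snap('wrist','w6.png')
f=c['frame'].astype(int);m=((f[...,0]>f[...,2]*1.45+10)&(np.arange(420)[:,None]<390)).astype(np.uint8)
n,l,st,ce=cv2.connectedComponentsWithStats(m)
for i in range(1,n):
  if st[i,4]>400:print(st[i],ce[i].round(0),atz(c,*ce[i],.019).round(4))
print(proj(c,(.606,-.304,.018)))
print(delta([.606,-.304,.004]))
```

```text
[ 0.60418048 -0.30373465  0.08438283] [-0.008 -0.027  0.016 -0.024  0.001  0.004  0.002] [-0.    0.67  0.66  1.42 -0.42  1.19  0.75]
[ 523    0   37  165 5657] [542.  80.] [ 0.747  -0.2108  0.019 ]
[ 258  206   46   49 1197] [282. 230.] [ 0.6091 -0.304   0.019 ]
[456 320 104   9 614] [511. 324.] [ 0.7645 -0.3632  0.019 ]
[276.57370486 228.78784196]
[-2.03330430e-03  1.18198828e-01  8.14303855e+00]
```

Call:
send_rows:
  series:
    - [0,0,0,0,0.3,2.5,-1]
    - [0,0,0,0,0.3,5,-1]
    - [0,0,0,0,0.3,7.2,-1]
    - [0,0,0,0,0.3,8,-1]
    - [0,0,0,0,0.3,8.1,-1]
    - [0,0,0,0,0.3,8.1,0.3]
    - [0,0,0,0,0.3,8.1,1]
    - [0,0,0,0,0.3,8.1,1]
    - [0,0,0,0,0.3,8.1,1]
    - [0,0,0,0,0.3,8.1,1]
    - [0,0,0,0,0.3,8.1,1]
    - [0,0,0,0,0.3,8.1,1]
  squeeze: 25

```text
clock: 14.23
tcp_pos: [0.6074, -0.3051, 0.0048]
eef_rot: [0.69, 0.724, 0.0, 0.001]
contact_force: [-1.7, 0.4, 4.8]
width: 0.0291
```

Call:
send_rows:
  series:
    - [0,0,0,0,0,-2,1]
    - [0,0,0,0,0,-6,1]
    - [0,0,0,0,0,-10,1]

```text
clock: 14.48
tcp_pos: [0.6056, -0.3041, 0.1031]
eef_rot: [0.69, 0.724, -0.001, -0.002]
contact_force: [1.2, -1.0, -0.3]
width: 0.0292
```

Run:
```python
from h import *
s=sensors.get_state();print(s['tcp_pos'],s['width']);print(delta([.53,.25,.22]))
```

```text
[ 0.60561585 -0.30412513  0.10311894] 0.029159288923393863
[ 55.72204717  -4.99101711 -11.59651595]
```

Small is held (29 mm). I'll drop it in the free corner on the hopper's +x, high-world-x side.

Call:
send_rows:
  series:
    - [0,0,0,2,0,-3.4,1]
    - [0,0,0,5,-0.2,-6.2,1]
    - [0,0,0,8.5,-0.3,-8.2,1]
    - [0,0,0,12.3,-0.5,-9.5,1]
    - [0,0,0,16.2,-0.6,-10.5,1]
    - [0,0,0,20.2,-0.8,-11,1]
    - [0,0,0,24.2,-1,-11.5,1]
    - [0,0,0,28.2,-1.1,-11.7,1]
    - [0,0,0,32.2,-1.3,-11.7,1]
    - [0,0,0,36.2,-1.4,-11.7,1]
    - [0,0,0,40.2,-1.6,-11.7,1]
    - [0,0,0,44.2,-1.7,-11.7,1]

```text
clock: 15.48
tcp_pos: [0.5684, 0.1377, 0.221]
eef_rot: [0.69, 0.723, 0.001, 0.0]
contact_force: [1.8, -0.2, -0.2]
width: 0.0292
```

Call:
send_rows:
  series:
    - [0,0,0,4,-0.2,0,1]
    - [0,0,0,8,-0.3,0,1]
    - [0,0,0,10.5,-0.5,0,1]
    - [0,0,0,11.5,-0.5,0,1]
    - [0,0,0,11.5,-0.5,0,1]
    - [0,0,0,11.5,-0.5,0,1]

```text
clock: 15.98
tcp_pos: [0.5588, 0.2496, 0.2204]
eef_rot: [0.69, 0.724, -0.0, 0.0]
contact_force: [-0.8, -0.8, -0.7]
width: 0.0289
```

Run:
```python
from h import *
s=sensors.get_state();print(s['tcp_pos'],s['width'],s['dq'].round(2));print(delta([.557,.251,.149]))
c=snap('wrist','w7.png')
```

```text
[0.55877418 0.24960837 0.22038158] 0.02890465894429557 [ 0.03 -0.01  0.03  0.02  0.01 -0.    0.  ]
[ 0.15392983 -0.17209663  7.13798471]
```

View pics/w7.png

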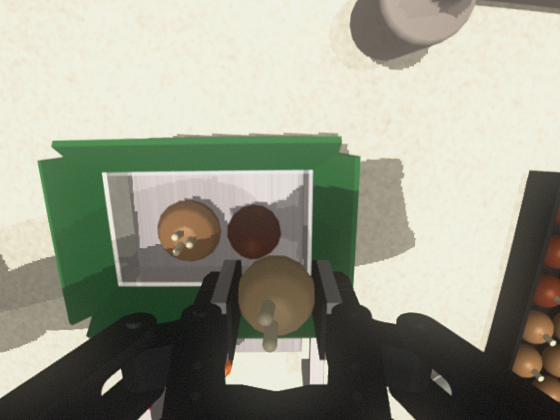

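Broad (188,230) and tall (254,230) are lying still in the hopper, and small is held above the corner.

Call:
send_rows:
  series:
    - [0,0,0,0.1,-0.2,2.5,1]
    - [0,0,0,0.1,-0.2,5,1]
    - [0,0,0,0.1,-0.2,6.6,1]
    - [0,0,0,0.1,-0.2,7.1,1]
    - [0,0,0,0.1,-0.2,7.1,1]
    - [0,0,0,0.1,-0.2,7.1,1]
    - [0,0,0,0.1,-0.2,7.1,0.2]
    - [0,0,0,0.1,-0.2,7.1,0.1]
    - [0,0,0,0.1,-0.2,7.1,0.1]
    - [0,0,0,0.1,-0.2,7.1,0.1]
    - [0,0,0,0.1,-0.2,5,0.1]
    - [0,0,0,0.1,-0.2,1.5,0.1]

```text
clock: 17.03
tcp_pos: [0.5543, 0.2509, 0.2023]
eef_rot: [0.69, 0.724, -0.004, -0.001]
contact_force: [0.2, -0.2, 0.4]
width: 0.0387
```

Run:
```python
from h import *
s=sensors.get_state();print(s['tcp_pos'],s['width'])
c=snap('wrist','w8.png')
```

```text
[0.55426596 0.25093511 0.20227732] 0.03866810678487627
```

View pics/w8.png

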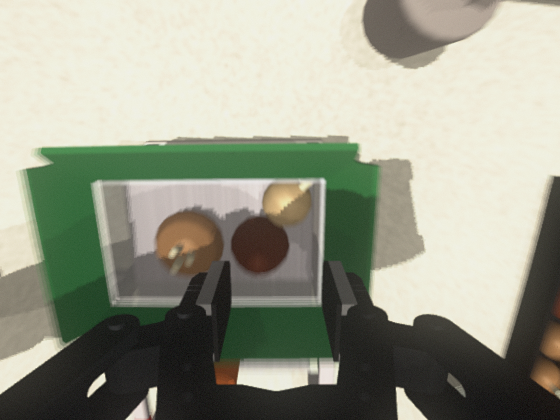

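All three are on the gate: broad (188,243), tall (260,243), small (287,203) in the corner. Now the knob.

Call:
send_rows:
  series:
    - [0,0,0,-0.5,-0.2,-1.5,0.1]
    - [0,0,0,-2.5,-0.8,-2,0.1]
    - [0,0,0,-5.5,-1.8,-2,-0.3]
    - [0,0,0,-8.5,-2.8,-2,-1]
    - [0,0,0,-10.8,-3.7,-2,-1]
    - [0,0,0,-11.6,-3.9,-1.5,-1]
    - [0,0,0,-11.6,-3.9,-1,-1]
    - [0,0,0,-11.6,-3.9,-1,-1]

```text
clock: 17.75
tcp_pos: [0.5227, 0.1345, 0.2145]
eef_rot: [0.69, 0.724, -0.0, -0.001]
contact_force: [-0.3, -0.3, -1.0]
width: 0.0852
```

Run:
```python
from h import *
c=snap('wrist');s=sensors.get_state();print(s['tcp_pos'],s['width'])
cp=-np.array(c['R']).T@c['t'];print('cam rel tcp',(cp-s['tcp_pos']).round(3))
f=c['frame'].astype(int);m=((f[...,0]>120)&(f[...,0]>f[...,2]*2)&(f[...,0]>f[...,1]*1.5)).astype(np.uint8)
n,l,st,ce=cv2.connectedComponentsWithStats(m)
for i in range(1,n):
  if st[i,4]>150:print(st[i],ce[i].round(0),atz(c,*ce[i],.145).round(4))
print(proj(c,(.521,.133,.145)),proj(c,(.521,.133,.1)))
print(delta([.521,.133,.106]))
t=snap('top');f=t['frame'][165:245,200:260].astype(int);m=((f[...,0]>f[...,2]*2)&(f[...,0]>90)).astype(np.uint8);print(m.sum())
```

```text
[0.52278344 0.13539121 0.21471732] 0.08540272516488617
cam rel tcp [-0.002  0.072  0.142]
[314  41  20  21 301] [324.  51.] [0.5449 0.2343 0.145 ]
[257 201  35  34 923] [274. 218.] [0.5224 0.1401 0.145 ]
[270.71481076 228.74814489] [271.63161433 208.00679551]
[-0.23471692 -0.18071925 10.87178856]
0
```

Run:
```python
from h import *
c=snap('wrist');s=sensors.get_state();print(s['tcp_pos'])
def blobs(c,thr,roi,z):
    h=cv2.cvtColor(c['frame'],cv2.COLOR_RGB2HSV);m=((h[...,0]<14)&(h[...,1]>thr)&(h[...,2]>50)).astype(np.uint8)
    k=np.zeros_like(m);u0,u1,v0,v1=roi;k[v0:v1,u0:u1]=m[v0:v1,u0:u1]
    n,l,st,ce=cv2.connectedComponentsWithStats(k)
    for i in range(1,n):
        if st[i,4]>8:print(thr,st[i],ce[i].round(1),atz(c,*ce[i],z).round(4))
for thr in(120,160,200):blobs(c,thr,(200,360,150,300),.145)
print('V col',c['frame'][190:256:3,274].tolist())
a=snap('scene');blobs(a,140,(320,360,160,200),.1225)
for y in(.133,.137,.140):print(y,proj(a,(.521,y,.1225)).round(1))
```

```text
[0.52306875 0.13568469 0.21500343]
120 [ 256  189   35   49 1321] [273.2 213.7] [0.5223 0.1437 0.145 ]
160 [260 204  30  32 417] [274.9 215.4] [0.5234 0.1427 0.145 ]
160 [262 226   4   6  10] [263.2 228.1] [0.5167 0.1343 0.145 ]
160 [270 229   4   7  11] [271.  231.7] [0.5215 0.1322 0.145 ]
V col [[108, 67, 46], [107, 67, 46], [107, 67, 48], [107, 68, 49], [107, 66, 47], [217, 116, 66], [219, 118, 68], [171, 98, 59], [176, 100, 61], [175, 101, 62], [175, 100, 60], [153, 88, 58], [152, 90, 54], [153, 91, 58], [154, 91, 58], [138, 81, 51], [152, 138, 119], [148, 140, 124], [156, 150, 132], [161, 152, 136], [155, 147, 130], [159, 152, 134]]
140 [335 175   6   5  24] [337.5 176.8] [0.5074 0.1557 0.1225]
0.133 [335.6 182.3]
0.137 [336.5 181.8]
0.14 [337.2 181.3]
```

Call:
send_rows:
  series:
    - [0,0,0,0.2,0,3,-1]
    - [0,0,0,0.2,0,6,-1]
    - [0,0,0,0.2,0,8.5,-1]
    - [0,0,0,0.2,0,10,-1]
    - [0,0,0,0.2,0,10.8,-1]
    - [0,0,0,0.2,0,10.8,-1]
    - [0,0,0,0.2,0,10.8,-1]

```text
clock: 18.53
tcp_pos: [0.5233, 0.1363, 0.1077]
eef_rot: [0.69, 0.724, -0.0, 0.0]
contact_force: [-0.4, -0.3, 0.6]
width: 0.0855
```

Run:
```python
from h import *
c=snap('wrist','w9.png');s=sensors.get_state();print(s['tcp_pos'],s['contact_force'])
print(proj(c,(.522,.138,.145)),proj(c,(.522,.138,.1)),proj(c,(.521,.133,.145)))
```

```text
[0.52376389 0.1362647  0.10833488] [-0.62076601 -0.26803306  0.47376849]
[267.63895517 327.72188996] [269.81844233 268.24575448] [264.0130697  340.48947861]
```

View pics/w9.png

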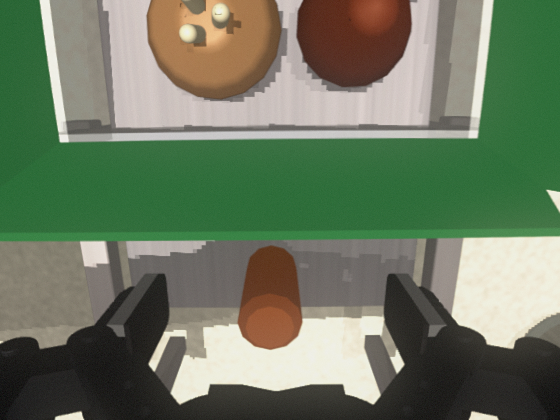

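The knob top is at (270,318), about 4 mm towards +y of the grasp centre. Shifting and gripping firmly.

Call:
send_rows:
  series:
    - [0,0,0,0.3,0,0,-1]
    - [0,0,0,0.3,0,0,0]
    - [0,0,0,0.3,0,0,1]
    - [0,0,0,0.3,0,0,1]
    - [0,0,0,0.3,0,0,1]
    - [0,0,0,0.3,0,0,1]
    - [0,0,0,0.3,0,0,1]
    - [0,0,0,0.3,0,0,1]
    - [0,0,0,0.3,0,0,1]
  squeeze: 80

```text
clock: 19.33
tcp_pos: [0.521, 0.1387, 0.1076]
eef_rot: [0.69, 0.724, -0.001, -0.001]
contact_force: [-11.9, -1.4, 11.2]
width: 0.0202
```

Run:
```python
from h import *
s=sensors.get_state();print(s['tcp_pos'],s['width'],s['contact_force'],s['joints'].round(2))
c=snap('wrist');f=cv2.cvtColor(c['frame'],cv2.COLOR_RGB2HSV);m=(f[...,0]<14)&(f[...,1]>120)
print(np.argwhere(m[240:400,230:310]).mean(0)[::-1]+[230,240])
```

```text
[0.52101135 0.13870314 0.10757928] 0.020186875292063595 [-11.85934503  -1.37803629  11.24973153] [-0.81  0.34  0.6   1.79 -0.21  1.08 -0.09]
[275.745117   304.98781667]
```

Call:
send_rows:
  series:
    - [0,0,0,-0.5,-0.2,0,1]
    - [0,0,0,-1.2,-0.2,0,1]
    - [0,0,0,-2,-0.2,0,1]
    - [0,0,0,-2.8,-0.2,0,1]
    - [0,0,0,-3.6,-0.2,0,1]
    - [0,0,0,-4.4,-0.2,0,1]
    - [0,0,0,-5.2,-0.2,0,1]
    - [0,0,0,-6,-0.2,0,1]
    - [0,0,0,-6.7,-0.2,0,1]
    - [0,0,0,-7.2,-0.2,0,1]
    - [0,0,0,-7.5,-0.2,0,1]
    - [0,0,0,-7.5,-0.2,0,1]

```text
clock: 20.38
tcp_pos: [0.5252, 0.0655, 0.1077]
eef_rot: [0.69, 0.724, 0.002, -0.0]
contact_force: [3.7, 7.5, -1.1]
width: 0.0202
```

Call:
send_rows:
  series:
    - [0,0,0,0,0,0,1]
    - [0,0,0,0,0,0,1]
    - [0,0,0,0,0,0,1]
    - [0,0,0,0,0,0,1]
    - [0,0,0,0,0,0,1]
    - [0,0,0,0,0,0,1]

```text
clock: 20.88
tcp_pos: [0.5251, 0.0663, 0.1077]
eef_rot: [0.689, 0.724, 0.002, -0.0]
contact_force: [3.4, 8.3, -0.7]
width: 0.0203
```

Run:
```python
from h import *
s=sensors.get_state();print(s['tcp_pos'],s['width'],s['contact_force'])
a=snap('scene');t=snap('top');w=snap('wrist')
for c,n,z in((a,'scene',.103),(t,'top',.103),(w,'wrist',.103)):
    f=c['frame'].astype(int);m=((f[...,0]>110)&(f[...,0]>f[...,1]*1.8)&(f[...,0]>f[...,2]*1.8)).astype(np.uint8)
    k,l,st,ce=cv2.connectedComponentsWithStats(m)
    for i in range(1,k):
        p=atz(c,*ce[i],z)
        if st[i,4]>3 and .4<p[0]<.65 and -.02<p[1]<.3:print(n,st[i],ce[i].round(1),p.round(4))
out=np.zeros((600,800,3),np.uint8)
out[:300,:400]=cv2.resize(w['frame'],(400,300),interpolation=cv2.INTER_AREA)
out[:300,400:]=cv2.resize(t['frame'][165:240,165:265],(400,300),interpolation=cv2.INTER_CUBIC)
out[300:,:400]=cv2.resize(a['frame'][140:245,270:410],(400,300),interpolation=cv2.INTER_CUBIC)
out[300:,400:]=cv2.resize(a['frame'][150:221,310:405],(400,300),interpolation=cv2.INTER_CUBIC)
cv2.imwrite('pics/f.png',cv2.convertScaleAbs(out[...,::-1],alpha=1.5))
```

```text
[0.5251136  0.06627409 0.10765138] 0.02026777088179316 [ 3.37248669  8.30921806 -0.69015475]
wrist [434 271  30  17 440] [448.6 279.4] [0.6034 0.0676 0.103 ]
wrist [ 88 274  30  17 440] [102.9 282.1] [0.4499 0.0588 0.103 ]
wrist [ 247  300   59   49 1425] [275.1 317.6] [0.5273 0.0451 0.103 ]
wrist [259 335   5   6  10] [261.4 336.9] [0.5214 0.0345 0.103 ]
wrist [297 337   7   9  14] [300.4 341.1] [0.5396 0.0331 0.103 ]
wrist [296 339   3   2   4] [297.2 339.8] [0.5381 0.0337 0.103 ]
```

Call:
send_rows:
  series:
    - [0,0,0,-0.2,0,0,1]
    - [0,0,0,-0.35,0,0,1]
    - [0,0,0,-0.35,0,0,1]
    - [0,0,0,-0.35,0,0,1]
    - [0,0,0,-0.35,0,0,1]
    - [0,0,0,-0.35,0,0,1]
    - [0,0,0,-0.35,0,0,1]

```text
clock: 21.62
tcp_pos: [0.5253, 0.0629, 0.1077]
eef_rot: [0.689, 0.724, 0.002, -0.0]
contact_force: [3.3, 8.1, -0.7]
width: 0.0198
```

Run:
```python
from h import *
s=sensors.get_state();print(s['clock'],s['tcp_pos'],s['width'],s['contact_force'])
a=snap('scene');t=snap('top');w=snap('wrist')
for c in(w,):
    f=c['frame'].astype(int);m=((f[...,0]>110)&(f[...,0]>f[...,1]*1.8)&(f[...,0]>f[...,2]*1.8)).astype(np.uint8)
    k,l,st,ce=cv2.connectedComponentsWithStats(m)
    for i in range(1,k):
        if st[i,4]>100:print(st[i],ce[i].round(1),atz(c,*ce[i],.103).round(4))
h=cv2.cvtColor(w['frame'],cv2.COLOR_RGB2HSV);m=(h[...,0]<14)&(h[...,1]>110)
r=np.where(m[230:380,275])[0]+230;print('knob rows',r.min(),r.max())
for v in r[::4]:print(v,w['frame'][v,275].tolist(),end=' ')
for y in(.060,.063,.066):print(y,proj(w,(.526,y+.011,.1)).round(0),proj(w,(.526,y+.011,.145)).round(0),proj(w,(.526,y-.011,.145)).round(0))
out=np.zeros((600,800,3),np.uint8)
out[:300,:400]=cv2.resize(w['frame'],(400,300),interpolation=cv2.INTER_AREA)
out[:300,400:]=cv2.resize(t['frame'][165:240,165:265],(400,300),interpolation=cv2.INTER_CUBIC)
out[300:,:400]=cv2.resize(a['frame'][140:245,270:410],(400,300),interpolation=cv2.INTER_CUBIC)
out[300:,400:]=cv2.resize(a['frame'][150:221,310:405],(400,300),interpolation=cv2.INTER_CUBIC)
cv2.imwrite('pics/f.png',cv2.convertScaleAbs(out[...,::-1],alpha=1.5))
```

```text
21.6167 [0.52529002 0.06288175 0.10765907] 0.019831894576939846 [ 3.34591422  8.08470383 -0.71086426]
[435 264  30  17 443] [449.6 272.4] [0.6033 0.0676 0.103 ]
[ 87 267  30  17 466] [101.7 275. ] [0.4499 0.0588 0.103 ]
[ 247  300   59   44 1441] [275.7 317.7] [0.5278 0.0416 0.103 ]
knob rows 251 354
251 [99, 62, 44] 255 [100, 57, 39] 259 [100, 59, 39] 263 [100, 57, 39] 267 [95, 54, 32] 271 [96, 52, 30] 275 [96, 53, 34] 279 [96, 51, 31] 283 [94, 49, 25] 287 [97, 53, 29] 291 [98, 53, 30] 295 [96, 52, 28] 299 [101, 54, 29] 303 [120, 64, 32] 307 [125, 67, 37] 311 [122, 62, 28] 315 [151, 83, 46] 319 [152, 84, 47] 323 [153, 87, 49] 327 [151, 84, 50] 331 [152, 85, 48] 335 [152, 85, 50] 339 [151, 88, 51] 343 [151, 84, 50] 347 [153, 89, 55] 351 [151, 86, 52] 0.06 [275. 255.] [275. 311.] [272. 367.]
0.063 [275. 249.] [275. 303.] [272. 360.]
0.066 [276. 242.] [276. 294.] [273. 352.]
```

View pics/f.png

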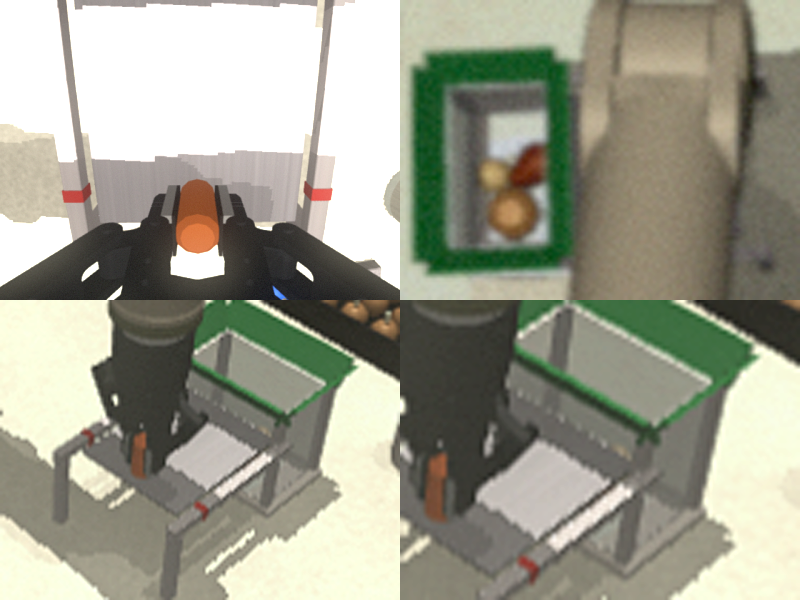

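Knob edges in the wrist view put its foot at y≈0.062–0.063, with the mark's midpoint at 0.063, so it is level to about 1 mm. Three corms show in the shaft from above. I'll check numerically that they are on the base.

Run:
```python
from h import *
t=snap('top');a=snap('scene');t2=None
hx=np.array([-.052,.9986]);hy=np.array([-.9986,-.052]);ce=np.array([.5175,.238])
def blobs(c,cond,roi):
    u0,u1,v0,v1=roi;f=c['frame'].astype(int);m=np.zeros(f.shape[:2],np.uint8);m[v0:v1,u0:u1]=cond(f)[v0:v1,u0:u1]
    k,l,st,cn=cv2.connectedComponentsWithStats(m);return [(st[i],cn[i]) for i in range(1,k) if st[i,4]>4]
cond=lambda f:(f[...,0]>f[...,2]*1.4+6)
for st,c in blobs(t,cond,(175,205,182,230)):
    print('top',st,c.round(1))
    for z in(.03,.12):
        d=atz(t,*c,z)[:2]-ce;print('  z',z,'hopper x,y mm',(1e3*d@hx).round(),(1e3*d@hy).round(), 'scene px',proj(a,[*atz(t,*c,z)[:2],z]).round(0))
s0=cv2.imread('pics/s0.png')[...,::-1].astype(int)
d=np.abs(a['frame'].astype(int)-s0).sum(2)
for st,c in blobs(a,lambda f:(f[...,0]>f[...,2]*1.35+8),(340,395,150,215)):print('scene',st,c.round(1),a['frame'][int(c[1]),int(c[0])])
m=(d>25);m[:, :345]=0;m[:,395:]=0;m[:145]=0;m[215:]=0
k,l,st,cn=cv2.connectedComponentsWithStats(m.astype(np.uint8))
for i in range(1,k):
    if st[i,4]>6:print('diff',st[i],cn[i].round(1))
print('front rim/gate-level/base corners px',[proj(a,[*(ce+x*hx+y*hy),z]).round(0).tolist() for x,y,z in((-.038,-.065,.1),(.038,-.065,.1),(-.038,-.065,.01),(.038,-.065,.01),(-.038,.065,.01))])
s=sensors.get_state();print(s['clock'],s['tcp_pos'],s['width'],s['contact_force'])
```

```text
top [184 202  18  23 235] [192.8 212.6]
  z 0.03 hopper x,y mm 3.0 9.0 scene px [353. 188.]
  z 0.12 hopper x,y mm -13.0 22.0 scene px [350. 166.]
scene [340 211   3   4   8] [340.9 212.8] [98 41 36]
diff [370 146   5   4   7] [371.7 147.4]
diff [345 159  32  21 250] [359.8 168.8]
diff [382 165  13  50 402] [389.6 191.6]
diff [345 169   4   8  24] [346.3 172.8]
diff [375 177   7   6   9] [378.1 179.7]
diff [345 195   7  10  28] [347.  199.2]
diff [366 195  10  13  68] [369.7 201. ]
diff [353 197   8   4  16] [356.5 198.6]
diff [355 200   8  10  40] [358.9 205. ]
diff [345 205   5   6  15] [346.4 207.6]
front rim/gate-level/base corners px [[367.0, 188.0], [382.0, 177.0], [363.0, 210.0], [377.0, 198.0], [331.0, 190.0]]
21.8667 [0.52530829 0.06290781 0.10765716] 0.019920739670401096 [ 3.5432282   7.79194692 -0.51808364]
```

Run:
```python
from h import *
a=snap('scene');t=snap('top');s0=cv2.imread('pics/s0.png')[...,::-1].astype(int)
w=a['frame'].astype(int);rb=lambda f:f[...,0]-f[...,2]
D=rb(w)-rb(s0)
print('scene R-B now, cols 344..386 step2, rows 160..212 step3')
for v in range(160,213,3):print(v,rb(w)[v,344:388:2])
hx=np.array([-.052,.9986]);hy=np.array([-.9986,-.052]);ce=np.array([.5175,.238])
for n,u,v in(('small',187.5,208.7),('tall',198,206.2),('broad',193,218)):
    for z in(.03,.12):
        p=atz(t,u,v,z);d=p[:2]-ce;print(n,z,(1e3*d@hx).round(),(1e3*d@hy).round(),proj(a,p[:3]).round(0))
print(sensors.get_state()['tcp_pos'])
```

```text
scene R-B now, cols 344..386 step2, rows 160..212 step3
160 [10  5  4 10  9 10  9  8  9 11 10 13  4 -3 -1 -1 -1 -3 -2 -1 -2 -2]
163 [10  5  6  9 10 10  9 10 10 10 10 10 10  9 12  7 -3 -1 -2 -1 -3 -1]
166 [ 1 -3  2  9 10 10  8 10 10 10 11 10  9 10 10  9 10  8  3 -2 -1 -2]
169 [ 4  3  3 -3 -3  8 10 10  9 10 10 12 10 11 10 11  8 10  9 11 -1 -3]
172 [ 7  6  6  4  3  1 -3  2 11 11 11 11 10  9 10 11 11 11  1 -3  4  7]
175 [ 6  5  6  7  8  6  3  2 -1 -4  8  9 11 10  9 10 -1 -2  4  7  7 10]
178 [ 4  6  6  6  5  6  7  7  4  2  4 -3  4 10  2 -3  4  8  7  6  7 15]
181 [ 5  4  5  6  5  5  7  7  6  7  7  4  2  1  7  8  8  7  8  5  7 19]
184 [ 7  7  5  4  5  5  5  7 12 13  7  4  7  5  7  8  8  8  8  7 10 18]
187 [ 8  7  8  7  4  6  5  4  5  5 13  7  7  7  7  8  8  7  6  6 17 19]
190 [ 8  8  7  8  8  7  6  5  5  5  7  7  8  9  6  6  8  8  6  8 18 20]
193 [ 7  8  8  9  8  7  8  9  7  9  8  7  8  7  7  7  6  6  7 11 21 20]
196 [ 9  8  8  8  7  8  8  9 14 12 10  8  8  8  6  7  7  7  6 21 21 21]
199 [ 8  8  9  8  5  9 14 15  4  7  6  5 10 10 11  9  8 10 10 14 20 19]
202 [ 8  7  6  5 13 14  7  6  7  6  6  6 11 10  8 10 13 13 10 16 16 18]
205 [ 7  5 14 14  8  6  6  9 11  6  8  8 10 10 14 13 10 15 15 15 15 15]
208 [ 9 12 11  7  8 11 11  9 11  7  6 10 14 13 10 14 15 14 16 15 14 14]
211 [ 8  7 12 13 12 11 11 10 10  6  8 14  9 13 16 16 15 14 14 15 15 20]
small 0.03 21.0 -5.0 [360. 187.]
small 0.12 4.0 9.0 [357. 166.]
tall 0.03 -15.0 -13.0 [355. 194.]
tall 0.12 -30.0 2.0 [352. 172.]
broad 0.03 3.0 28.0 [348. 185.]
broad 0.12 -13.0 40.0 [345. 164.]
[0.52531251 0.06288979 0.10766973]
```

At gate height the small corm would show in the scene view at (357,166), but that spot is plain wall. The tall one would overlap the shaft wall at that height. At base height all three positions fit inside the shaft, so they have dropped. The knob is steady at the marks.

```bash
python3 -c "
from h import *
s=sensors.get_state();print(s['clock'],s['tcp_pos'],s['width'],s['contact_force']);print(workorder.sign_off())"
```

```text
21.9667 [0.52531251 0.06288979 0.10766973] 0.02002606908261792 [ 3.35932716  8.06156725 -0.33126031]
the job is handed in; nothing more can be done
None
```

I placed the broad, tall and small corms in the shut hopper one after another. Then I pulled the orange knob out to the red marks and handed the job in at 22 s of the 72 s allowed, still gripping it. I did not touch the dark corm, the blue look-alike or anything else.

**Knob and gate:** The knob moved about 76 mm from where I gripped it, against the 75 mm wanted. The wrist camera puts its foot within about 1 mm of the red marks. The pull was steady at about 8 N, which matches the spring at the marks, and the grip was set to 80 N.

**Corms:** The last top view shows all three in the shaft. Their positions fit the shaft at base height, but the tall one would overlap the wall at gate height, and the scene view shows nothing at gate height where the small one would be. I inferred the drop from this, because the shaft and gate hid the corms from the side camera.

**Disagreement:** The rim fit in the top view put the knob and marks about 5–7 mm from where the wrist camera saw them. I used the wrist camera, which sees the knob and the red marks in the same picture.

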